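Loosen a knurled clamp ring by fingertip and swing the strap off the comb

TASK

The big knurled ring on the pinning jig has just been cracked loose. Without gripping it, roll its rim round counter-clockwise (seen from above) with a gentle fingertip until its white line has come round to the yellow pointer for the second time, and leave it lined up there. Then gently push the clamp strap under it counter-clockwise with a fingertip until it no longer lies over the comb, leaving the comb in its nest and the tin, the dropper bottle and the screwdriver where they are.

Things in the scene. Friction and masses are not known exactly. Their poses are not given: they have to be found in the camera images.
- jig: Pinning jig fixed to the desk: grey plate 185 x 190 x 10 mm with a vertical stud carrying ring and strap. Origin at desk height on the stud's axis; z up; x from stud to comb nest, turned up to 0.35 rad (plate spans x -70 to +115, y -95 to +95 mm). Only ring and stud (radius 8 mm, top at 94 mm) reach above 68 mm, so a fingertip 70 to 80 mm above the desk can circle the ring freely.
- ring_axis (a point): Centre of the knurled ring, on its axis at half its height, 74 mm above the desk. Axes as jig. The ring is 89 mm across its knurls (radius 44.5 mm; 24 upright ribs standing 2 mm proud) and spans 62 to 86 mm above the desk.
- ring_mark (a point): Outer top end of the white line on the ring, 42 mm from the axis, 86 mm above the desk; it moves round with the ring.
- pointer (a point): Tip of the fixed yellow pointer, 45.5 mm from the axis on the jig's -x side (the robot's side), 52 mm above the desk, below the ring.
- ring (a joint): Total turn (not wrapped) of the knurled black ring, rad, growing counter-clockwise from above. White line at the pointer at 0, 6.28 and 12.57 (= second time); starts at 0.4 to 2.4; stops at 0 and 18.85. Turns stiffly (1 N at the rim), stays where left, never rises; follows a fingertip pressed lightly on the rim and moved along it.
- strap (a joint): Swing of the flat steel clamp strap about the ring's axis, rad: 0 to 0.15 at the start (over the comb, along the jig's x), growing counter-clockwise from above (to the jig's +y) up to a stop at 1.5; clear of the comb above 1.0. Stiff (0.6 N at the knob), stays where left, not dragged by the ring. 26 mm wide, 42 to 54 mm above the desk, ends 105 mm from the axis.
- strap_knob (a point): Middle of the black stub knob on the strap's outer end, 92 mm from the axis: an upright pin 14 mm in diameter, from 54 to 68 mm above the desk. This point is 61 mm above the desk.
- comb_unit: Loose black comb with a metal plate, 20 x 164 x 30 mm, lying in the nest on the jig plate along the jig's y, 80 mm from the stud's axis; its top is 40 mm above the desk. Origin at the centre of its underside.
- tin_brass: Loose round open tin with brass pins, 89 mm across, 17 mm high, on the desk on the jig's -y side. Origin at the centre of its underside.
- dropper: Loose small clear dropper bottle, 25 mm across, 84 mm high, on the desk on the jig's -y side. Origin at the centre of its underside.
- screwdriver_red: Loose red and black screwdriver, 145 mm long, 19 mm thick, lying on the orange mat beside the jig (on the robot's left). Origin at the centre of its underside.
Mind the look-alikes: they are no part of the job. What is meant by the dropper is not turquoise, and is the smaller of those in its own colour.

How it is judged:
On the way, in this order (a step that is already met when the one before it is completed fails the run):
1. the ring is turned on until its white line reaches the pointer for the second time (12.57 rad, within 0.35), with the strap still over the comb (value of joint ring between 12.216 and 12.916 rad and value of joint strap below 0.6 rad), for 0.2 s.
2. the strap is swung clear of the comb (value of joint strap above 1 rad), for 0.2 s.
At the end, for the whole second after the job is handed in: The ring reads 12.57 rad within 0.35 (white line at the pointer for the second time), the strap is swung past 1.0 rad, the comb lies in its nest, and tin, dropper bottle (upright) and screwdriver are within 20 mm of where they stood (value of joint ring between 12.216 and 12.916 rad and value of joint strap above 1 rad and z of comb_unit in the frame of jig below 0.014 m and x of comb_unit in the frame of jig between 0.074 and 0.086 m and distance of each of tin_brass, dropper, screwdriver_red from where it was at the start of the episode below 0.02 m and angle between dropper's own z axis and vertical below 0.2 rad); the robot touches nothing.
It fails at once if the strap is swung off before the ring is loosened (value of joint strap above 0.7 rad and value of joint ring below 12 rad).
It fails at once if the ring is pressed or gripped with more than 30 N (contact force between the fingers and ring above 30 N).
It fails at once if the strap is pressed or gripped with more than 20 N (contact force between the fingers and strap above 20 N).
It fails at once if the comb is lifted or pushed out of its nest (distance of comb_unit from where it was at the start of the episode above 0.015 m).
It fails at once if a bystander is pushed, lifted or carried (distance of any of tin_brass, dropper, screwdriver_red from where it was at the start of the episode above 0.03 m).
It also fails if it takes over 67 s, if anything falls off the work surface, if the arm or the gripper's body presses on something with over 40 N, if the wrist force passes 120 N, or if a joint passes its speed limit or range.

ROBOT

A 6-joint arm with a two-finger parallel gripper is mounted at the origin on a cart in front of the work surface, level with it; the furniture and walls round the work are solid. World frame = base frame: x ahead of the robot, y to its left, z up, the work surface at z = 0. Lengths are in m, angles in rad, forces in N, time in s.
With the tool pointing down it reaches from about 0.275 to 1 m from the base axis. Payload 8.4 kg.
Tool frame: the origin (TCP) lies midway between the tips of the shut fingers; the grasp point (between the pads) lies 19 mm behind it; z points along the fingers, x is the direction in which the jaws open and shut, and the axes are right-handed (so a half turn about z gives the same grasp; the last joint's range is limited). The gripper opens to 85 mm and grips with 20 to 120 N. Pads are 22 mm wide; open, the fingers measure 114 mm over their backs; the gripper's body (76 mm by 85 mm) begins 54 mm behind the grasp point. The pads swing forward as they close: fully open they stand 13 mm farther back than shut.
Start: joints at [-1.148, 0.353, 1.633, -0, 1.155, -0.002], TCP at [0.258, -0.569, 0.231] pointing down, gripper open.
Joint ranges: [-2.63, 2.63], [-0.92, 2.1], [0.06, 2.66], [-1.3, 4.44], [0, 2.69], [-3.02, 3.02]. Speed limits (rad/s): [2.22, 2.22, 2.79, 3.14, 3.14, 3.14].

INTERFACE

Orientations are given as a 3x3 rotation matrix whose columns are the frame's x, y, z axes.
In Python, from cell import * gives the robot as it stands.
- The arm moves only by the tool move_arm, never from a script. Its argument "plan" is a list of rows, each an object with "claw": the finger opening in m, from 0 to 0.0854; "slide": the shift along the tool's x, y, z in m, a list of three; "yaw": the turn about the tool's z in rad. A call has exactly 10 rows; each row shifts and turns the commanded pose from where the row before left it, along the tool's axes as they then stand; what a row does not reach is not made up. A row lasts 1/10 s, in which the tool goes at most 50 mm and 8.59 degrees, less where a joint would pass 70% of its speed; a pose out of reach is approached as far as the arm can. A call with a gripper value outside its range is refused whole. The fingers move at their own pace and stop on an object; "grip_force" is the grip in N (left out, the last holds). Time passes only in rows, so rows that do not move let the fingers close, or fill a call up. It gives the time, the measured TCP pose, the force and the opening at its end, in the units of the state.
- observe(): the state, without advancing time (a new reading comes with each control period).
- get_image(name): name is "side" or "top"; returns the picture (480x640x3 uint8, blue, green, red); there is no depth.
- camera_params(name): a dict with "K" (3x3 intrinsics, pixels), "extrinsics" (4x4, takes a point from camera to world coordinates). Camera axes: x right, y up, looking along -z (the intrinsics and any distortion apply to the point x, -y, -z); pixel columns grow to the right and rows downward; lengths in m; the calibration is good to about 2 mm. A picture is of the moment at which its call begins. camera_params takes no time and is no camera call.
- finish_job(): hands the job in, once; it reports no verdict.
The state is a dict: "clock": time; "qpos": joint angles; "dq": joint speeds; "joint_torque": joint torques, N m; "tcp_pos": TCP position; "eef_rot": TCP orientation; "wrist_force": force on the tool from outside, world axes, zero at the start; "moment": the same for the moment, N m; "grip_width": finger opening in m.
Only numpy, scipy, OpenCV 4.12 (cv2) and the standard library are available. Lean on these libraries where they do the work, as an engineer would, in place of code of your own. Each camera call takes 0.05 s, during which the arm holds its last target.

## Working session

There is one attempt and no reset: what is moved stays moved. The work goes in short steps, Python scripts to look and compute and a tool call to move; the robot and the scene stay as the last step left them, time stands still between calls to the robot, and variables do not carry over. Pictures are saved under pics/ and viewed, and the job is handed in when it is done.

Besides the shell and the picture viewer there is one more tool, called after "Emit:" in YAML: its name, and indented under it one key for each argument. move_arm: Moves the arm, as the interface text tells. Its arguments: {"type":"object","properties":{"plan":{"type":"array","items":{"type":"object","properties":{"claw":{"type":"number"},"slide":{"type":"array","items":{"type":"number"}},"yaw":{"type":"number"}}}},"grip_force":{"type":"number"}},"required":["plan"]}

```bash
mkdir -p pics; ls; python3 - <<'E'
from cell import *
import cv2
s=observe()
for k,v in s.items(): print(k,v)
for n in("side","top"):
    cv2.imwrite(f"pics/{n}0.png",get_image(n)); print(n,camera_params(n))
E
```

```text
pics
clock 0.0
qpos [-1.14836642e+00  3.53655819e-01  1.63411369e+00 -2.77216513e-05
  1.15521557e+00 -2.38859723e-03]
dq [-1.74050403e-05  1.10153734e-03 -1.18176623e-03  2.09237210e-04
  2.92603228e-04 -6.83458059e-04]
joint_torque [ 4.83591175e-04 -6.05254626e+01 -3.42071271e+01  9.51342327e-05
  9.63197846e-03  1.22656675e-05]
tcp_pos [ 0.25740309 -0.56901807  0.23056564]
eef_rot [[ 4.12165225e-01 -9.11108926e-01 -5.93998280e-04]
 [-9.11108055e-01 -4.12165653e-01  1.25963128e-03]
 [-1.39248699e-03  2.20204071e-05 -9.99999030e-01]]
wrist_force [-0.4015896  -0.41486168  0.16894656]
moment [-0.00337336 -0.01661192 -0.04258702]
grip_width 0.0854810014193694
side {'K': array([[561.44209073,   0.        , 325.97420036],
       [  0.        , 561.44209073, 238.67597346],
       [  0.        ,   0.        ,   1.        ]]), 'extrinsics': array([[-0.99903293,  0.01899314, -0.03965431,  0.49702533],
       [-0.0425666 , -0.64370264,  0.76409096,  0.61991349],
       [-0.0110131 ,  0.76503998,  0.64388861,  0.75583073],
       [ 0.        ,  0.        ,  0.        ,  1.        ]])}
top {'K': array([[474.83580795,   0.        , 319.34753863],
       [  0.        , 474.83580795, 237.17579163],
       [  0.        ,   0.        ,   1.        ]]), 'extrinsics': array([[ 0.0229515 ,  0.98039304, -0.19571082,  0.36150769],
       [-0.99963831,  0.02524993,  0.00925682, -0.12617894],
       [ 0.014017  ,  0.19542757,  0.98061796,  0.95642815],
       [ 0.        ,  0.        ,  0.        ,  1.        ]])}
```

View pics/top0.png

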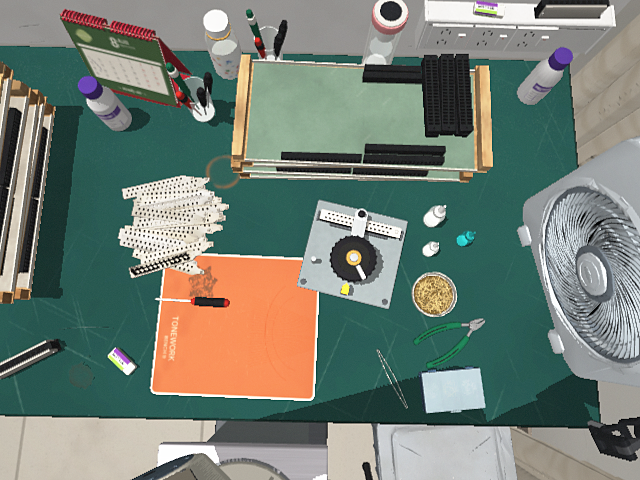

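View pics/side0.png

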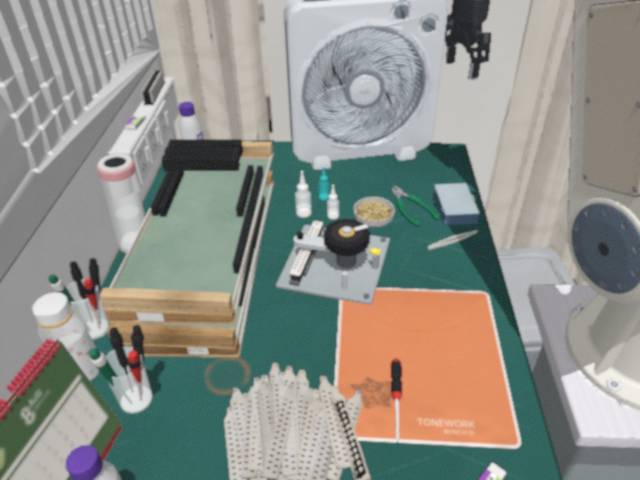

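```bash
cat > h.py <<'E'
from cell import *
import cv2, numpy as np
def ray(n,u,v):
    p=camera_params(n);K=p["K"];E=p["extrinsics"]
    d=np.array([(u-K[0,2])/K[0,0],-(v-K[1,2])/K[1,1],-1.0])
    return E[:3,3],E[:3,:3]@d
def onz(n,u,v,z):
    o,d=ray(n,u,v); return o+d*(z-o[2])/d[2]
def proj(n,P):
    p=camera_params(n);K=p["K"];E=p["extrinsics"]
    c=E[:3,:3].T@(np.array(P)-E[:3,3]); return K[0,0]*c[0]/-c[2]+K[0,2],-K[1,1]*c[1]/-c[2]+K[1,2]
E
python3 - <<'E'
from h import *
t=cv2.imread("pics/top0.png"); s=cv2.imread("pics/side0.png")
a=cv2.resize(t[190:320,290:480],None,fx=4,fy=4,interpolation=cv2.INTER_CUBIC)
cv2.imwrite("pics/c1.png",a)
cv2.imwrite("pics/c2.png",cv2.resize(s[150:310,260:420],None,fx=3.7,fy=3.7,interpolation=cv2.INTER_CUBIC))
hsv=cv2.cvtColor(t,cv2.COLOR_BGR2HSV)
m=((hsv[...,2]<60)).astype(np.uint8)*255
m[:, :325]=0;m[:,385:]=0;m[:228]=0;m[:,:][290:]=0
cs,_=cv2.findContours(m,0,2)
c=max(cs,key=cv2.contourArea); print(cv2.contourArea(c),cv2.minEnclosingCircle(c),cv2.fitEllipse(c))
y=cv2.inRange(hsv,(20,130,130),(35,255,255)); y[:, :330]=0;y[:,370:]=0;y[:275]=0;y[305:]=0
ys=np.argwhere(y>0); print("yel",len(ys),ys.mean(0),ys.min(0),ys.max(0))
E
```

```text
1253.5 ((352.91766357421875, 258.3990783691406), 23.62580680847168) ((352.78094482421875, 257.9445495605469), (41.63847351074219, 45.473045349121094), 63.55110168457031)
yel 69 [288.95652174 344.82608696] [283 341] [294 349]
```

View pics/c1.png

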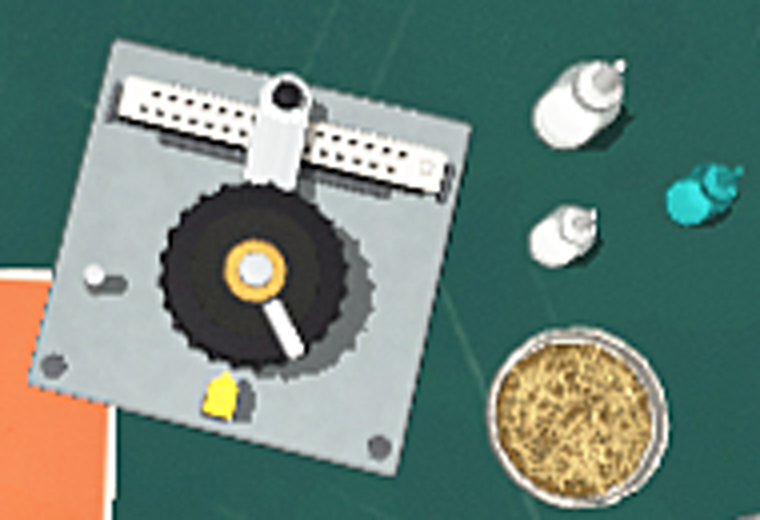

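View pics/c2.png

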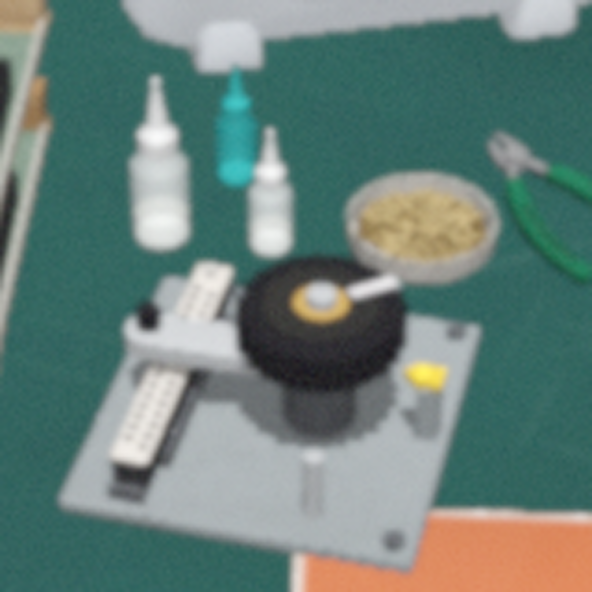

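```bash
python3 - <<'E'
from h import *
f=lambda x,y:((x+.5)/4-.5+290,(y+.5)/4-.5+190)
P={}
for n,(x,y,z) in dict(stud=(256,268,.094),ringtop=(255,272,.086),mark=(297,355,.086),knob=(288,95,.068),pointer=(227,372,.052),dropper=(575,225,.05),tinc=(577,417,.017),post=(93,274,.06)).items():
    P[n]=onz("top",*f(x,y),z); print(n,P[n].round(4))
c=P["stud"][:2]
for n in("mark","knob","pointer","post"):
    d=P[n][:2]-c; print(n,np.hypot(*d)*1e3,np.degrees(np.arctan2(d[1],d[0])))
# plate corners z=.01
C=[onz("top",*f(x,y),.01)[:2] for x,y in((116,40),(472,126),(396,475),(30,384))]
print(np.array(C).round(4))
for i in range(4):
    d=C[(i+1)%4]-C[i];print(np.hypot(*d),np.degrees(np.arctan2(d[1],d[0])))
# side check of stud : crop scale 3.7
x,y=320,296; u,v=(x+.5)/3.7-.5+260,(y+.5)/3.7-.5+150
print("side stud",onz("side",u,v,.094)); print(proj("side",P["stud"]),u,v)
E
```

```text
stud [ 0.4988 -0.1982  0.094 ]
ringtop [ 0.4982 -0.1984  0.086 ]
mark [ 0.4601 -0.2181  0.086 ]
knob [ 0.5877 -0.2151  0.068 ]
pointer [ 0.455  -0.1883  0.052 ]
dropper [ 0.5309 -0.357   0.05  ]
tinc [ 0.4405 -0.3641  0.017 ]
post [ 0.4994 -0.1232  0.06  ]
mark 43.545244025563086 -152.8056055531719
knob 90.5351870757718 -10.742520351542598
pointer 44.931059032392504 167.28263171141336
post 74.95326624512167 89.57251027263172
[[ 0.6294 -0.1318]
 [ 0.5886 -0.3154]
 [ 0.4104 -0.2754]
 [ 0.4509 -0.0931]]
0.18809800287080053 -102.51942584412298
0.18268737640222577 167.33569410490117
0.18669478087882607 77.45660799535209
0.18261112609741298 -12.224087080106257
side stud [ 0.50132928 -0.19274298  0.094     ]
(np.float64(347.5214404747278), np.float64(227.82644316959795)) 346.1216216216216 229.63513513513513
```

Emit:
move_arm:
  plan:
    - {"claw":0,"slide":[-0.028,-0.028,0],"yaw":0}
    - {"claw":0,"slide":[-0.028,-0.028,0],"yaw":0}
    - {"claw":0,"slide":[-0.028,-0.028,0],"yaw":0}
    - {"claw":0,"slide":[-0.028,-0.028,0],"yaw":0}
    - {"claw":0,"slide":[-0.028,-0.028,0],"yaw":0}
    - {"claw":0,"slide":[-0.028,-0.028,0],"yaw":0}
    - {"claw":0,"slide":[-0.028,-0.028,0],"yaw":0}
    - {"claw":0,"slide":[-0.028,-0.028,0],"yaw":0}
    - {"claw":0,"slide":[-0.028,-0.028,0],"yaw":0}
    - {"claw":0,"slide":[-0.028,-0.028,0],"yaw":0}
  grip_force: 20

```text
clock: 1.1
tcp_pos: [0.3974, -0.1973, 0.2312]
eef_rot: [[0.412, -0.911, -0.0], [-0.911, -0.412, 0.0], [-0.0, 0.0, -1.0]]
wrist_force: [1.0, 0.5, -0.4]
grip_width: -0.0002
```

Emit:
move_arm:
  plan:
    - {"claw":0,"slide":[0,0,0.015],"yaw":-0.143}
    - {"claw":0,"slide":[0,0,0.02],"yaw":-0.143}
    - {"claw":0,"slide":[0,0,0.02],"yaw":-0.143}
    - {"claw":0,"slide":[0,0,0.02],"yaw":-0.143}
    - {"claw":0,"slide":[0,0,0.02],"yaw":-0.143}
    - {"claw":0,"slide":[0,0,0.02],"yaw":-0.143}
    - {"claw":0,"slide":[0,0,0.02],"yaw":-0.143}
    - {"claw":0,"slide":[0,0,0.01],"yaw":-0.143}
    - {"claw":0,"slide":[0,0,0.005],"yaw":0}
    - {"claw":0,"slide":[0,0,0],"yaw":0}

```text
clock: 2.1
tcp_pos: [0.3969, -0.1987, 0.0808]
eef_rot: [[1.0, -0.006, -0.001], [-0.006, -1.0, 0.001], [-0.001, -0.001, -1.0]]
wrist_force: [-0.7, -0.6, 1.0]
grip_width: -0.0
```

```bash
python3 - <<'E'
from h import *
s=observe(); print(s["clock"],s["tcp_pos"],s["eef_rot"].round(4),s["wrist_force"],s["qpos"].round(3))
t=get_image("top");sd=get_image("side")
a=cv2.resize(t[190:350,290:450],None,fx=3.5,fy=3.5,interpolation=cv2.INTER_CUBIC)
b=cv2.resize(sd[120:280,270:430],None,fx=3.5,fy=3.5,interpolation=cv2.INTER_CUBIC)
cv2.imwrite("pics/d1.png",cv2.resize(np.hstack([a,b]),(800,400)))
print(proj("top",s["tcp_pos"]),proj("side",s["tcp_pos"]))
E
```

```text
2.1 [ 0.39687449 -0.19871267  0.08075542] [[ 1.0e+00 -6.2e-03 -1.2e-03]
 [-6.2e-03 -1.0e+00  7.0e-04]
 [-1.2e-03 -7.0e-04 -1.0e+00]] [-0.6845844  -0.5724727   0.97292826] [-0.468  0.299  2.135  0.     0.71  -0.461]
(np.float64(352.8076894467897), np.float64(312.9750747109755)) (np.float64(401.6343332667957), np.float64(234.1098072568113))
```

View pics/d1.png

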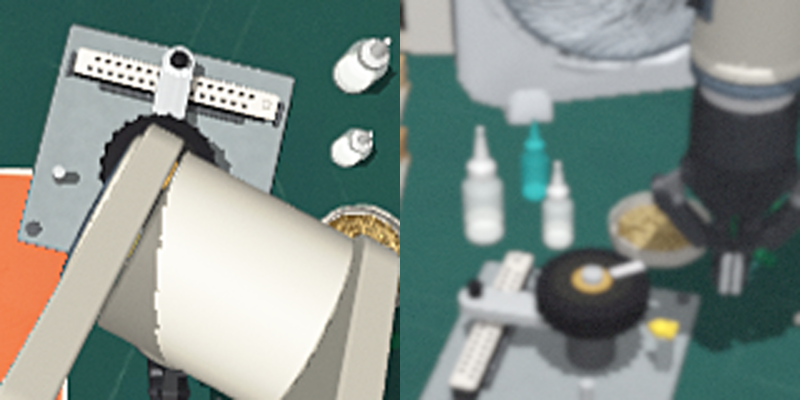

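Emit:
move_arm:
  plan:
    - {"claw":0,"slide":[0.009,0,0.003],"yaw":0}
    - {"claw":0,"slide":[0.009,0,0.003],"yaw":0}
    - {"claw":0,"slide":[0.009,0,0.001],"yaw":0}
    - {"claw":0,"slide":[0.009,0,0],"yaw":0}
    - {"claw":0,"slide":[0.001,0,0],"yaw":0}
    - {"claw":0,"slide":[0.001,0,0],"yaw":0}
    - {"claw":0,"slide":[0.001,0,0],"yaw":0}
    - {"claw":0,"slide":[0.001,0,0],"yaw":0}
    - {"claw":0,"slide":[0.001,0,0],"yaw":0}
    - {"claw":0,"slide":[0.001,0,0],"yaw":0}

```text
clock: 3.2
tcp_pos: [0.4393, -0.1991, 0.0743]
eef_rot: [[1.0, -0.002, 0.0], [-0.002, -1.0, -0.0], [0.0, 0.0, -1.0]]
wrist_force: [-1.2, -0.0, 0.1]
grip_width: 0.0001
```

Emit:
move_arm:
  plan:
    - {"claw":0,"slide":[0.0005,0,0],"yaw":0}
    - {"claw":0,"slide":[0.0005,0,0],"yaw":0}
    - {"claw":0,"slide":[0.0005,0,0],"yaw":0}
    - {"claw":0,"slide":[0.0005,0,0],"yaw":0}
    - {"claw":0,"slide":[0.0005,0,0],"yaw":0}
    - {"claw":0,"slide":[0.0005,0,0],"yaw":0}
    - {"claw":0,"slide":[0,0,0],"yaw":0}
    - {"claw":0,"slide":[0,0,0],"yaw":0}
    - {"claw":0,"slide":[0,0,0],"yaw":0}
    - {"claw":0,"slide":[0,0,0],"yaw":0}

```text
clock: 4.2
tcp_pos: [0.4423, -0.1991, 0.0743]
eef_rot: [[1.0, -0.002, 0.0], [-0.002, -1.0, -0.0], [0.0, 0.0, -1.0]]
wrist_force: [0.1, -0.4, -0.0]
grip_width: 0.0001
```

Emit:
move_arm:
  plan:
    - {"claw":0,"slide":[0.0005,0,0],"yaw":0}
    - {"claw":0,"slide":[0.0005,0,0],"yaw":0}
    - {"claw":0,"slide":[0.0005,0,0],"yaw":0}
    - {"claw":0,"slide":[0.0005,0,0],"yaw":0}
    - {"claw":0,"slide":[0.0005,0,0],"yaw":0}
    - {"claw":0,"slide":[0,0,0],"yaw":0}
    - {"claw":0,"slide":[0,0,0],"yaw":0}
    - {"claw":0,"slide":[0,0,0],"yaw":0}
    - {"claw":0,"slide":[0,0,0],"yaw":0}
    - {"claw":0,"slide":[0,0,0],"yaw":0}

```text
clock: 5.2
tcp_pos: [0.4438, -0.1989, 0.074]
eef_rot: [[1.0, -0.002, -0.002], [-0.002, -1.0, 0.0], [-0.002, -0.0, -1.0]]
wrist_force: [-4.9, -0.0, 0.9]
grip_width: 0.0001
```

```bash
cat > look.py <<'E'
import sys
from h import *
n=sys.argv[1]
s=observe(); print(s["clock"],s["tcp_pos"].round(4),s["wrist_force"].round(2))
sd=get_image("side")
b=cv2.resize(sd[170:290,280:440],None,fx=5,fy=5,interpolation=cv2.INTER_CUBIC)
cv2.imwrite(f"pics/{n}.png",b)
E
python3 look.py e1
```

```text
5.2 [ 0.4438 -0.1989  0.074 ] [-4.86 -0.05  0.92]
```

View pics/e1.png

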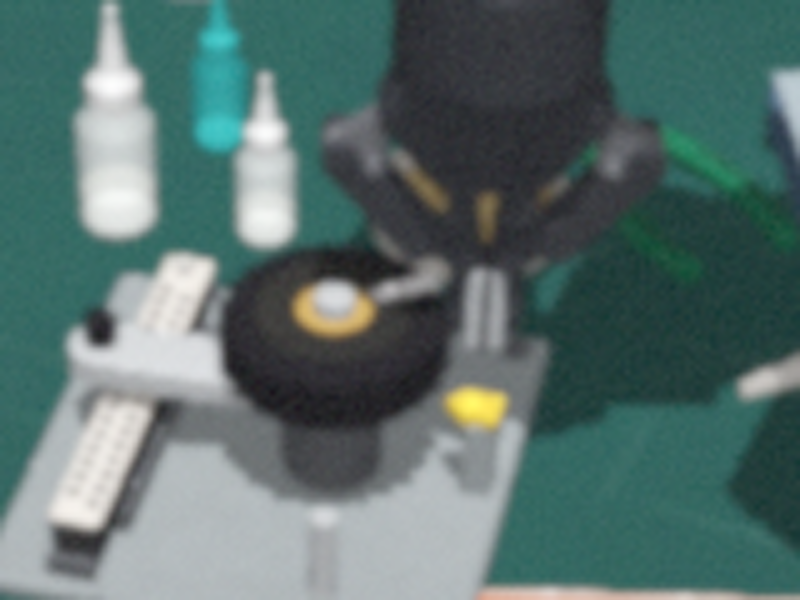

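```bash
cat > path.py <<'E'
import numpy as np
def path(C,a=.0093,b=.011,R=.045,d=.0015,n=13,m=(4,3),rev=3):
    r=R-d; P=[]
    sg=[(-1,-1),(1,-1),(1,1),(-1,1)]
    for k in range(4*rev):
        sx,sy=sg[k%4]
        for i in range(n+1):
            f=np.pi+k*np.pi/2+np.pi/2*i/n
            P.append((C[0]+r*np.cos(f)+sx*a,C[1]+r*np.sin(f)+sy*b))
        # straight to next
        nx,ny=sg[(k+1)%4]; q=P[-1]; e=(q[0]+(nx-sx)*a,q[1]+(ny-sy)*b); mm=m[k%2]
        for i in range(1,mm): P.append((q[0]+(e[0]-q[0])*i/mm,q[1]+(e[1]-q[1])*i/mm))
    return np.round(np.array(P)/.0005)*.0005
def rows(P,cur,i,k=10):
    cur=np.array(cur)
    for j in range(i,i+k):
        d=P[j]-cur; cur=P[j].copy(); print("[%.4f,%.4f,0]"%(d[0],-d[1]),end=" ")
    print("\n end idx",i+k," cmd",cur)
E
python3 - <<'E'
from path import *
P=path((.498,-.198))
print(len(P),P[:12])
rows(P,(.4448,-.199),0);rows(P,P[9],10);rows(P,P[19],20);rows(P,P[29],30)
E
```

```text
198 [[ 0.445  -0.209 ]
 [ 0.4455 -0.214 ]
 [ 0.4465 -0.2195]
 [ 0.448  -0.2245]
 [ 0.45   -0.229 ]
 [ 0.453  -0.2335]
 [ 0.456  -0.238 ]
 [ 0.46   -0.2415]
 [ 0.464  -0.245 ]
 [ 0.4685 -0.2475]
 [ 0.4735 -0.2495]
 [ 0.4785 -0.251 ]]
[0.0002,0.0100,0] [0.0005,0.0050,0] [0.0010,0.0055,0] [0.0015,0.0050,0] [0.0020,0.0045,0] [0.0030,0.0045,0] [0.0030,0.0045,0] [0.0040,0.0035,0] [0.0040,0.0035,0] [0.0045,0.0025,0] 
 end idx 10  cmd [ 0.4685 -0.2475]
[0.0050,0.0020,0] [0.0050,0.0015,0] [0.0050,0.0010,0] [0.0050,0.0005,0] [0.0050,-0.0000,0] [0.0045,-0.0000,0] [0.0045,-0.0000,0] [0.0050,-0.0000,0] [0.0050,-0.0005,0] [0.0050,-0.0010,0] 
 end idx 20  cmd [ 0.5175 -0.251 ]
[0.0050,-0.0015,0] [0.0050,-0.0020,0] [0.0045,-0.0025,0] [0.0040,-0.0035,0] [0.0040,-0.0035,0] [0.0030,-0.0045,0] [0.0030,-0.0045,0] [0.0020,-0.0045,0] [0.0015,-0.0050,0] [0.0010,-0.0055,0] 
 end idx 30  cmd [ 0.5505 -0.214 ]
[0.0005,-0.0050,0] [0.0000,-0.0075,0] [0.0000,-0.0070,0] [0.0000,-0.0075,0] [-0.0005,-0.0050,0] [-0.0010,-0.0055,0] [-0.0015,-0.0050,0] [-0.0020,-0.0045,0] [-0.0030,-0.0045,0] [-0.0030,-0.0045,0] 
 end idx 40  cmd [ 0.54  -0.158]
```

Emit:
move_arm:
  plan:
    - {"claw":0,"slide":[0,0.005,0],"yaw":0}
    - {"claw":0,"slide":[0,0.005,0],"yaw":0}
    - {"claw":0,"slide":[0.0005,0.005,0],"yaw":0}
    - {"claw":0,"slide":[0.001,0.0055,0],"yaw":0}
    - {"claw":0,"slide":[0.0015,0.005,0],"yaw":0}
    - {"claw":0,"slide":[0.002,0.0045,0],"yaw":0}
    - {"claw":0,"slide":[0.003,0.0045,0],"yaw":0}
    - {"claw":0,"slide":[0.003,0.0045,0],"yaw":0}
    - {"claw":0,"slide":[0.004,0.0035,0],"yaw":0}
    - {"claw":0,"slide":[0.004,0.0035,0],"yaw":0}

```text
clock: 6.25
tcp_pos: [0.4642, -0.2454, 0.0743]
eef_rot: [[1.0, -0.002, 0.0], [-0.002, -1.0, -0.0], [0.0, 0.0, -1.0]]
wrist_force: [0.5, 0.4, -0.0]
grip_width: -0.0002
```

```bash
python3 look.py e2
```

```text
6.25 [ 0.4642 -0.2454  0.0743] [ 0.52  0.44 -0.03]
```

View pics/e2.png

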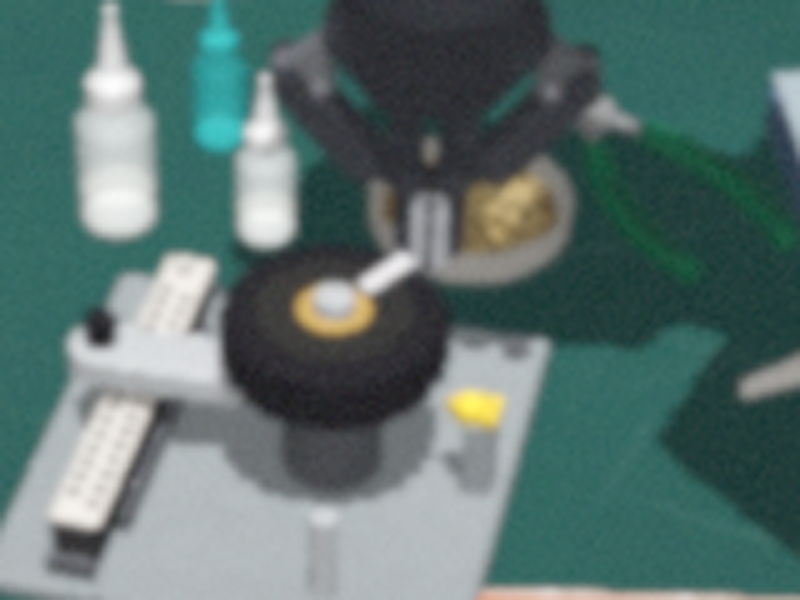

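Emit:
move_arm:
  plan:
    - {"claw":0,"slide":[0.004,0.005,0],"yaw":0}
    - {"claw":0,"slide":[0.01,0.003,0],"yaw":0}
    - {"claw":0,"slide":[0.01,0,0],"yaw":0}
    - {"claw":0,"slide":[0.01,0,0],"yaw":0}
    - {"claw":0,"slide":[0,-0.001,0],"yaw":0}
    - {"claw":0,"slide":[0,-0.001,0],"yaw":0}
    - {"claw":0,"slide":[0,-0.001,0],"yaw":0}
    - {"claw":0,"slide":[0,-0.001,0],"yaw":0}
    - {"claw":0,"slide":[0,0,0],"yaw":0}
    - {"claw":0,"slide":[0,0,0],"yaw":0}

```text
clock: 7.3
tcp_pos: [0.4986, -0.2521, 0.0748]
eef_rot: [[1.0, -0.0, 0.002], [-0.0, -1.0, -0.005], [0.002, 0.005, -1.0]]
wrist_force: [-0.8, -17.3, -3.3]
grip_width: -0.0002
```

```bash
python3 - <<'E'
from path import *
P=path((.498,-.1965),.0095,.011,.0445,.002)
rows(P,(.498,-.249),16);rows(P,P[25],26);rows(P,P[35],36);rows(P,P[45],46);rows(P,P[55],56);rows(P,P[65],66);rows(P,P[75],76)
E
```

```text
[0.0045,0.0010,0] [0.0050,-0.0000,0] [0.0050,-0.0005,0] [0.0050,-0.0005,0] [0.0050,-0.0020,0] [0.0050,-0.0020,0] [0.0040,-0.0025,0] [0.0040,-0.0030,0] [0.0040,-0.0040,0] [0.0030,-0.0040,0] 
 end idx 26  cmd [ 0.5425 -0.2315]
[0.0025,-0.0040,0] [0.0020,-0.0050,0] [0.0020,-0.0050,0] [0.0005,-0.0050,0] [0.0005,-0.0050,0] [0.0000,-0.0075,0] [0.0000,-0.0070,0] [0.0000,-0.0075,0] [-0.0005,-0.0050,0] [-0.0005,-0.0050,0] 
 end idx 36  cmd [ 0.549  -0.1755]
[-0.0020,-0.0050,0] [-0.0020,-0.0050,0] [-0.0025,-0.0040,0] [-0.0030,-0.0040,0] [-0.0040,-0.0040,0] [-0.0040,-0.0030,0] [-0.0040,-0.0025,0] [-0.0050,-0.0020,0] [-0.0050,-0.0020,0] [-0.0050,-0.0005,0] 
 end idx 46  cmd [ 0.5125 -0.1435]
[-0.0050,-0.0005,0] [-0.0050,-0.0000,0] [-0.0045,-0.0000,0] [-0.0050,-0.0000,0] [-0.0045,-0.0000,0] [-0.0050,0.0005,0] [-0.0050,0.0005,0] [-0.0050,0.0020,0] [-0.0050,0.0020,0] [-0.0040,0.0025,0] 
 end idx 56  cmd [ 0.4645 -0.1505]
[-0.0040,0.0030,0] [-0.0040,0.0040,0] [-0.0030,0.0040,0] [-0.0025,0.0040,0] [-0.0020,0.0050,0] [-0.0020,0.0050,0] [-0.0005,0.0050,0] [-0.0005,0.0050,0] [0.0000,0.0075,0] [0.0000,0.0070,0] 
 end idx 66  cmd [ 0.446 -0.2  ]
[0.0000,0.0075,0] [0.0005,0.0050,0] [0.0005,0.0050,0] [0.0020,0.0050,0] [0.0020,0.0050,0] [0.0025,0.0040,0] [0.0030,0.0040,0] [0.0040,0.0040,0] [0.0040,0.0030,0] [0.0040,0.0025,0] 
 end idx 76  cmd [ 0.4685 -0.245 ]
[0.0050,0.0020,0] [0.0050,0.0020,0] [0.0050,0.0005,0] [0.0050,0.0005,0] [0.0045,-0.0000,0] [0.0050,-0.0000,0] [0.0045,-0.0000,0] [0.0050,-0.0000,0] [0.0050,-0.0005,0] [0.0050,-0.0005,0] 
 end idx 86  cmd [ 0.5175 -0.249 ]
```

Emit:
move_arm:
  plan:
    - {"claw":0,"slide":[0.0045,0.001,0],"yaw":0}
    - {"claw":0,"slide":[0.005,0,0],"yaw":0}
    - {"claw":0,"slide":[0.005,-0.0005,0],"yaw":0}
    - {"claw":0,"slide":[0.005,-0.0005,0],"yaw":0}
    - {"claw":0,"slide":[0.005,-0.002,0],"yaw":0}
    - {"claw":0,"slide":[0.005,-0.002,0],"yaw":0}
    - {"claw":0,"slide":[0.004,-0.0025,0],"yaw":0}
    - {"claw":0,"slide":[0.004,-0.003,0],"yaw":0}
    - {"claw":0,"slide":[0.004,-0.004,0],"yaw":0}
    - {"claw":0,"slide":[0.003,-0.004,0],"yaw":0}

```text
clock: 8.3
tcp_pos: [0.5438, -0.2323, 0.0749]
eef_rot: [[1.0, -0.002, 0.003], [-0.002, -1.0, -0.002], [0.003, 0.002, -1.0]]
wrist_force: [4.7, -5.6, 0.2]
grip_width: -0.0004
```

```bash
python3 look.py e3
```

```text
8.3 [ 0.5438 -0.2323  0.0749] [ 4.68 -5.59  0.2 ]
```

View pics/e3.png

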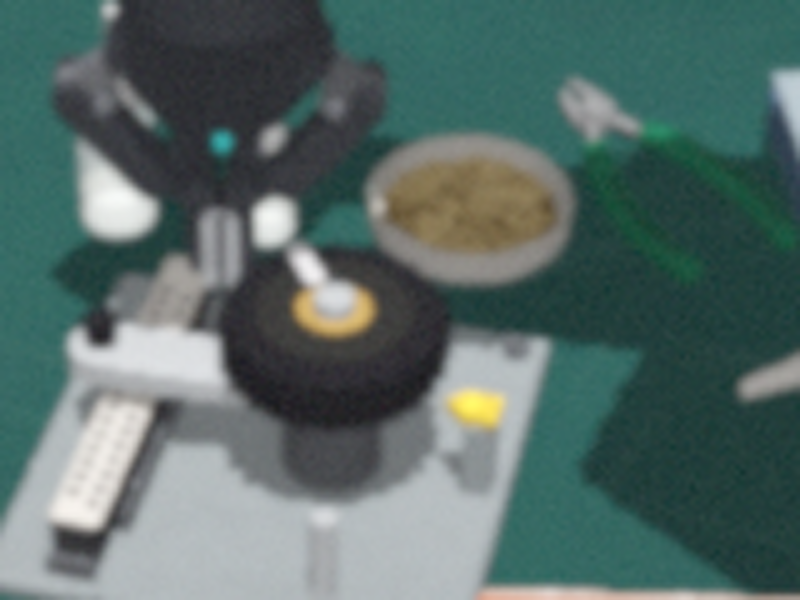

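Emit:
move_arm:
  plan:
    - {"claw":0,"slide":[0.0025,-0.004,0],"yaw":0}
    - {"claw":0,"slide":[0.002,-0.005,0],"yaw":0}
    - {"claw":0,"slide":[0.002,-0.005,0],"yaw":0}
    - {"claw":0,"slide":[0.0005,-0.005,0],"yaw":0}
    - {"claw":0,"slide":[0.0005,-0.005,0],"yaw":0}
    - {"claw":0,"slide":[0,-0.0075,0],"yaw":0}
    - {"claw":0,"slide":[0,-0.007,0],"yaw":0}
    - {"claw":0,"slide":[0,-0.0075,0],"yaw":0}
    - {"claw":0,"slide":[-0.0005,-0.005,0],"yaw":0}
    - {"claw":0,"slide":[-0.0005,-0.005,0],"yaw":0}

```text
clock: 9.35
tcp_pos: [0.5513, -0.1751, 0.0753]
eef_rot: [[1.0, -0.002, 0.005], [-0.002, -1.0, -0.0], [0.005, 0.0, -1.0]]
wrist_force: [4.6, -0.4, 3.2]
grip_width: 0.0002
```

Emit:
move_arm:
  plan:
    - {"claw":0,"slide":[-0.002,-0.005,0],"yaw":0}
    - {"claw":0,"slide":[-0.002,-0.005,0],"yaw":0}
    - {"claw":0,"slide":[-0.0025,-0.004,0],"yaw":0}
    - {"claw":0,"slide":[-0.003,-0.004,0],"yaw":0}
    - {"claw":0,"slide":[-0.004,-0.004,0],"yaw":0}
    - {"claw":0,"slide":[-0.004,-0.003,0],"yaw":0}
    - {"claw":0,"slide":[-0.004,-0.0025,0],"yaw":0}
    - {"claw":0,"slide":[-0.005,-0.002,0],"yaw":0}
    - {"claw":0,"slide":[-0.005,-0.002,0],"yaw":0}
    - {"claw":0,"slide":[-0.005,-0.0005,0],"yaw":0}

```text
clock: 10.35
tcp_pos: [0.5118, -0.1433, 0.0742]
eef_rot: [[1.0, -0.002, -0.0], [-0.002, -1.0, 0.0], [-0.0, -0.0, -1.0]]
wrist_force: [1.2, 2.7, -0.3]
grip_width: 0.0001
```

```bash
python3 look.py e4
```

```text
10.35 [ 0.5118 -0.1433  0.0742] [ 1.15  2.73 -0.28]
```

View pics/e4.png

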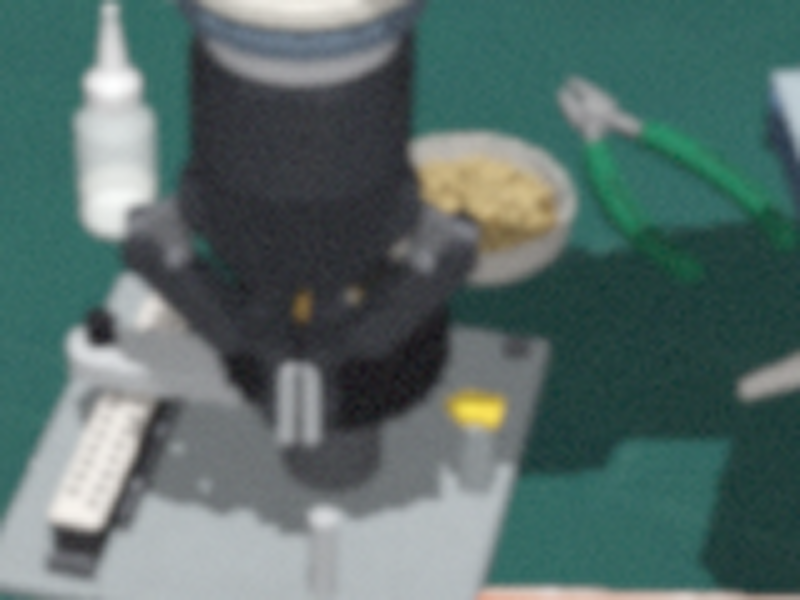

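Emit:
move_arm:
  plan:
    - {"claw":0,"slide":[-0.005,0.0005,0],"yaw":0}
    - {"claw":0,"slide":[-0.005,0,0],"yaw":0}
    - {"claw":0,"slide":[-0.0045,0,0],"yaw":0}
    - {"claw":0,"slide":[-0.005,0,0],"yaw":0}
    - {"claw":0,"slide":[-0.0045,0,0],"yaw":0}
    - {"claw":0,"slide":[-0.005,0.0005,0],"yaw":0}
    - {"claw":0,"slide":[-0.005,0.0005,0],"yaw":0}
    - {"claw":0,"slide":[-0.005,0.002,0],"yaw":0}
    - {"claw":0,"slide":[-0.005,0.002,0],"yaw":0}
    - {"claw":0,"slide":[-0.004,0.0025,0],"yaw":0}

```text
clock: 11.4
tcp_pos: [0.4638, -0.1519, 0.0742]
eef_rot: [[1.0, -0.002, -0.0], [-0.002, -1.0, -0.0], [-0.0, 0.0, -1.0]]
wrist_force: [1.1, -0.0, 0.5]
grip_width: 0.0002
```

Emit:
move_arm:
  plan:
    - {"claw":0,"slide":[-0.004,0.003,0],"yaw":0}
    - {"claw":0,"slide":[-0.004,0.004,0],"yaw":0}
    - {"claw":0,"slide":[-0.003,0.004,0],"yaw":0}
    - {"claw":0,"slide":[-0.0025,0.004,0],"yaw":0}
    - {"claw":0,"slide":[-0.002,0.005,0],"yaw":0}
    - {"claw":0,"slide":[-0.002,0.005,0],"yaw":0}
    - {"claw":0,"slide":[-0.0005,0.005,0],"yaw":0}
    - {"claw":0,"slide":[-0.0005,0.005,0],"yaw":0}
    - {"claw":0,"slide":[0,0.007,0],"yaw":0}
    - {"claw":0,"slide":[0,0.006,0],"yaw":0}

```text
clock: 12.4
tcp_pos: [0.4438, -0.1994, 0.0737]
eef_rot: [[1.0, -0.002, -0.004], [-0.002, -1.0, 0.001], [-0.004, -0.001, -1.0]]
wrist_force: [-5.6, 0.9, 2.1]
grip_width: -0.0001
```

```bash
python3 look.py e5
```

```text
12.4 [ 0.4438 -0.1994  0.0737] [-5.6   0.91  2.08]
```

View pics/e5.png

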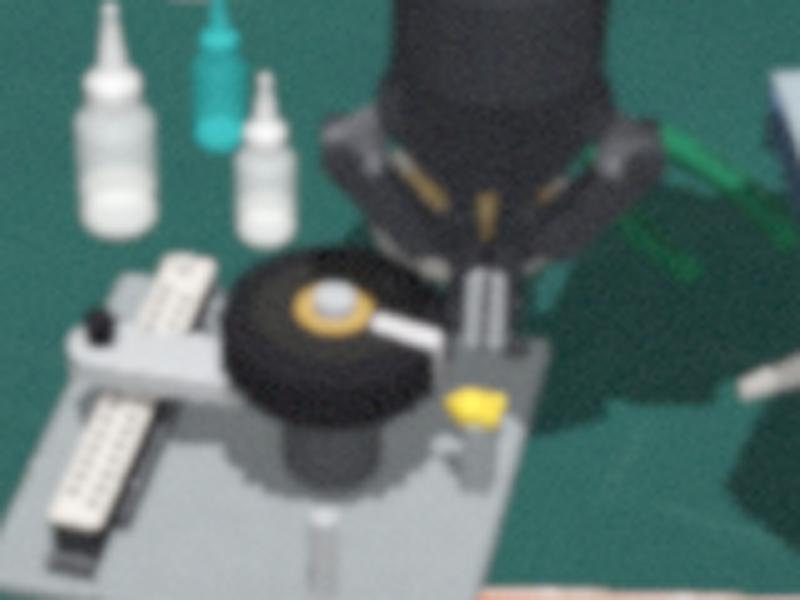

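```bash
cat > ang.py <<'E'
from h import *
def ang(x,y,C=(.4995,-.1955)):
    u,v=(x+.5)/5-.5+280,(y+.5)/5-.5+170
    p=onz("side",u,v,.086); 
    return p
if __name__=="__main__":
    c=ang(334,302)  # approx ring top centre near stud
    s=ang(335,290); 
    u,v=(335+.5)/5-.5+280,(291+.5)/5-.5+170
    c=onz("side",u,v,.094); print(c)
    for n,x,y in(("e1",446,268),("e2",412,256),("e3",292,248),("e5",441,342)):
        p=ang(x,y); d=(p-c)[:2]; print(n,np.hypot(*d),np.degrees(np.arctan2(d[1],d[0])), np.radians((np.degrees(np.arctan2(d[1],d[0]))-167.4)%360))
E
python3 ang.py
```

```text
[ 0.5005166  -0.19820949  0.094     ]
e1 0.04909142577463987 -149.24248196317006 0.7567314452355098
e2 0.04345880196751437 -132.29122951803961 1.052586612739776
e3 0.03965375004691668 -64.5771155229392 2.23442085202505
e5 0.043969911063885286 154.37370610645365 6.05583358940477
```

```bash
python3 - <<'E'
from path import *
P=path((.4982,-.1968),.0095,.011,.0445,.0025)
rows(P,(.446,-.1995),66)
for i in (76,86,96,106,116,126): rows(P,P[i-1],i)
E
```

```text
[0.0005,0.0085,0] [0.0005,0.0050,0] [0.0010,0.0050,0] [0.0015,0.0045,0] [0.0020,0.0050,0] [0.0025,0.0040,0] [0.0035,0.0040,0] [0.0035,0.0035,0] [0.0040,0.0035,0] [0.0040,0.0025,0] 
 end idx 76  cmd [ 0.469 -0.245]
[0.0050,0.0020,0] [0.0045,0.0015,0] [0.0050,0.0010,0] [0.0050,0.0005,0] [0.0050,-0.0000,0] [0.0045,-0.0000,0] [0.0050,-0.0000,0] [0.0045,-0.0000,0] [0.0055,-0.0005,0] [0.0050,-0.0010,0] 
 end idx 86  cmd [ 0.518  -0.2485]
[0.0045,-0.0015,0] [0.0045,-0.0020,0] [0.0045,-0.0025,0] [0.0040,-0.0035,0] [0.0035,-0.0035,0] [0.0035,-0.0040,0] [0.0025,-0.0040,0] [0.0020,-0.0050,0] [0.0015,-0.0045,0] [0.0010,-0.0050,0] 
 end idx 96  cmd [ 0.5495 -0.213 ]
[0.0000,-0.0050,0] [0.0000,-0.0075,0] [0.0000,-0.0075,0] [0.0000,-0.0070,0] [0.0000,-0.0055,0] [-0.0010,-0.0050,0] [-0.0015,-0.0045,0] [-0.0020,-0.0045,0] [-0.0025,-0.0045,0] [-0.0035,-0.0040,0] 
 end idx 106  cmd [ 0.539 -0.158]
[-0.0035,-0.0035,0] [-0.0040,-0.0035,0] [-0.0045,-0.0025,0] [-0.0045,-0.0020,0] [-0.0045,-0.0015,0] [-0.0050,-0.0010,0] [-0.0055,-0.0000,0] [-0.0045,-0.0000,0] [-0.0050,-0.0000,0] [-0.0045,-0.0000,0] 
 end idx 116  cmd [ 0.4935 -0.144 ]
[-0.0050,-0.0000,0] [-0.0050,-0.0000,0] [-0.0050,0.0010,0] [-0.0045,0.0015,0] [-0.0050,0.0020,0] [-0.0040,0.0025,0] [-0.0040,0.0035,0] [-0.0035,0.0035,0] [-0.0035,0.0040,0] [-0.0025,0.0045,0] 
 end idx 126  cmd [ 0.4515 -0.1665]
[-0.0020,0.0045,0] [-0.0015,0.0045,0] [-0.0010,0.0050,0] [-0.0005,0.0055,0] [0.0000,0.0070,0] [0.0000,0.0075,0] [0.0000,0.0075,0] [0.0005,0.0050,0] [0.0010,0.0050,0] [0.0015,0.0045,0] 
 end idx 136  cmd [ 0.4495 -0.2225]
```

Emit:
move_arm:
  plan:
    - {"claw":0,"slide":[0.0005,0.0085,0],"yaw":0}
    - {"claw":0,"slide":[0.0005,0.005,0],"yaw":0}
    - {"claw":0,"slide":[0.001,0.005,0],"yaw":0}
    - {"claw":0,"slide":[0.0015,0.0045,0],"yaw":0}
    - {"claw":0,"slide":[0.002,0.005,0],"yaw":0}
    - {"claw":0,"slide":[0.0025,0.004,0],"yaw":0}
    - {"claw":0,"slide":[0.0035,0.004,0],"yaw":0}
    - {"claw":0,"slide":[0.0035,0.0035,0],"yaw":0}
    - {"claw":0,"slide":[0.004,0.0035,0],"yaw":0}
    - {"claw":0,"slide":[0.004,0.0025,0],"yaw":0}

```text
clock: 13.45
tcp_pos: [0.4695, -0.2456, 0.0744]
eef_rot: [[1.0, -0.002, 0.001], [-0.002, -1.0, -0.0], [0.001, 0.0, -1.0]]
wrist_force: [-0.7, 0.7, -0.4]
grip_width: 0.0001
```

Emit:
move_arm:
  plan:
    - {"claw":0,"slide":[0.005,0.002,0],"yaw":0}
    - {"claw":0,"slide":[0.0045,0.0015,0],"yaw":0}
    - {"claw":0,"slide":[0.005,0.001,0],"yaw":0}
    - {"claw":0,"slide":[0.005,0.0005,0],"yaw":0}
    - {"claw":0,"slide":[0.005,0,0],"yaw":0}
    - {"claw":0,"slide":[0.0045,0,0],"yaw":0}
    - {"claw":0,"slide":[0.005,0,0],"yaw":0}
    - {"claw":0,"slide":[0.0045,0,0],"yaw":0}
    - {"claw":0,"slide":[0.0055,-0.0005,0],"yaw":0}
    - {"claw":0,"slide":[0.005,-0.001,0],"yaw":0}

```text
clock: 14.45
tcp_pos: [0.5192, -0.2502, 0.0746]
eef_rot: [[1.0, -0.002, 0.002], [-0.002, -1.0, -0.002], [0.002, 0.002, -1.0]]
wrist_force: [1.0, -5.5, -1.5]
grip_width: -0.0002
```

```bash
python3 look.py e6
```

```text
14.45 [ 0.5192 -0.2502  0.0746] [ 1.   -5.47 -1.53]
```

View pics/e6.png

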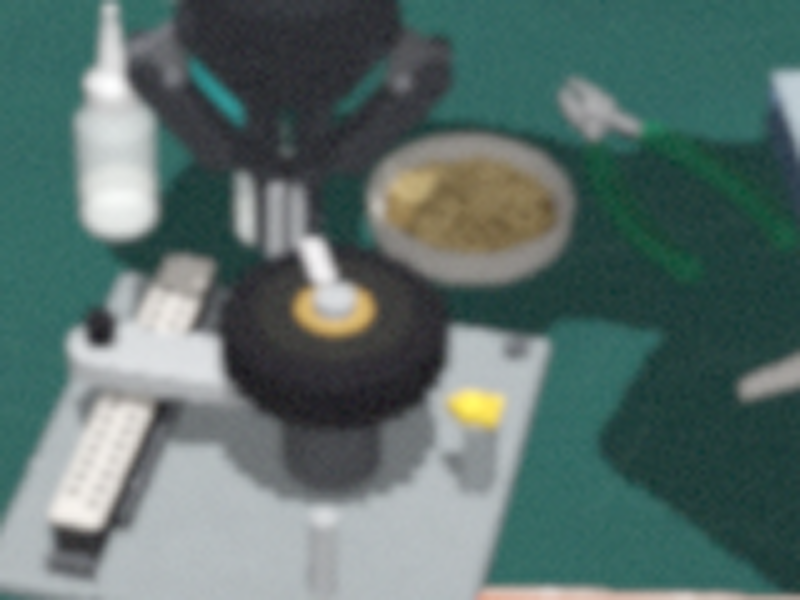

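Emit:
move_arm:
  plan:
    - {"claw":0,"slide":[0.0045,-0.0015,0],"yaw":0}
    - {"claw":0,"slide":[0.0045,-0.002,0],"yaw":0}
    - {"claw":0,"slide":[0.0045,-0.0025,0],"yaw":0}
    - {"claw":0,"slide":[0.004,-0.0035,0],"yaw":0}
    - {"claw":0,"slide":[0.0035,-0.0035,0],"yaw":0}
    - {"claw":0,"slide":[0.0035,-0.004,0],"yaw":0}
    - {"claw":0,"slide":[0.0025,-0.004,0],"yaw":0}
    - {"claw":0,"slide":[0.002,-0.005,0],"yaw":0}
    - {"claw":0,"slide":[0.0015,-0.0045,0],"yaw":0}
    - {"claw":0,"slide":[0.001,-0.005,0],"yaw":0}

```text
clock: 15.5
tcp_pos: [0.5534, -0.2141, 0.0755]
eef_rot: [[1.0, -0.002, 0.008], [-0.002, -1.0, -0.003], [0.008, 0.003, -1.0]]
wrist_force: [10.8, -4.8, -1.9]
grip_width: 0.0001
```

Emit:
move_arm:
  plan:
    - {"claw":0,"slide":[0,-0.005,0],"yaw":0}
    - {"claw":0,"slide":[0,-0.0075,0],"yaw":0}
    - {"claw":0,"slide":[0,-0.0075,0],"yaw":0}
    - {"claw":0,"slide":[0,-0.007,0],"yaw":0}
    - {"claw":0,"slide":[0,-0.0055,0],"yaw":0}
    - {"claw":0,"slide":[-0.001,-0.005,0],"yaw":0}
    - {"claw":0,"slide":[-0.0015,-0.0045,0],"yaw":0}
    - {"claw":0,"slide":[-0.002,-0.0045,0],"yaw":0}
    - {"claw":0,"slide":[-0.0025,-0.0045,0],"yaw":0}
    - {"claw":0,"slide":[-0.0035,-0.004,0],"yaw":0}

```text
clock: 16.5
tcp_pos: [0.5385, -0.1576, 0.0742]
eef_rot: [[1.0, -0.002, -0.001], [-0.002, -1.0, 0.0], [-0.001, -0.0, -1.0]]
wrist_force: [2.7, 0.3, 0.6]
grip_width: -0.0001
```

Emit:
move_arm:
  plan:
    - {"claw":0,"slide":[-0.0035,-0.0035,0],"yaw":0}
    - {"claw":0,"slide":[-0.004,-0.0035,0],"yaw":0}
    - {"claw":0,"slide":[-0.0045,-0.0025,0],"yaw":0}
    - {"claw":0,"slide":[-0.0045,-0.002,0],"yaw":0}
    - {"claw":0,"slide":[-0.0045,-0.0015,0],"yaw":0}
    - {"claw":0,"slide":[-0.005,-0.001,0],"yaw":0}
    - {"claw":0,"slide":[-0.0055,0,0],"yaw":0}
    - {"claw":0,"slide":[-0.0045,0,0],"yaw":0}
    - {"claw":0,"slide":[-0.005,0,0],"yaw":0}
    - {"claw":0,"slide":[-0.0045,0,0],"yaw":0}

```text
clock: 17.5
tcp_pos: [0.4924, -0.143, 0.0742]
eef_rot: [[1.0, -0.003, -0.001], [-0.003, -1.0, 0.002], [-0.001, -0.002, -1.0]]
wrist_force: [0.5, 6.6, 2.1]
grip_width: 0.0003
```

```bash
python3 look.py e7; python3 - <<'E'
from h import *
t=get_image("top"); cv2.imwrite("pics/e7t.png",cv2.resize(t[190:320,290:450],None,fx=4,fy=4,interpolation=cv2.INTER_CUBIC))
E
```

```text
17.5 [ 0.4924 -0.143   0.0742] [0.51 6.64 2.13]
```

View pics/e7.png

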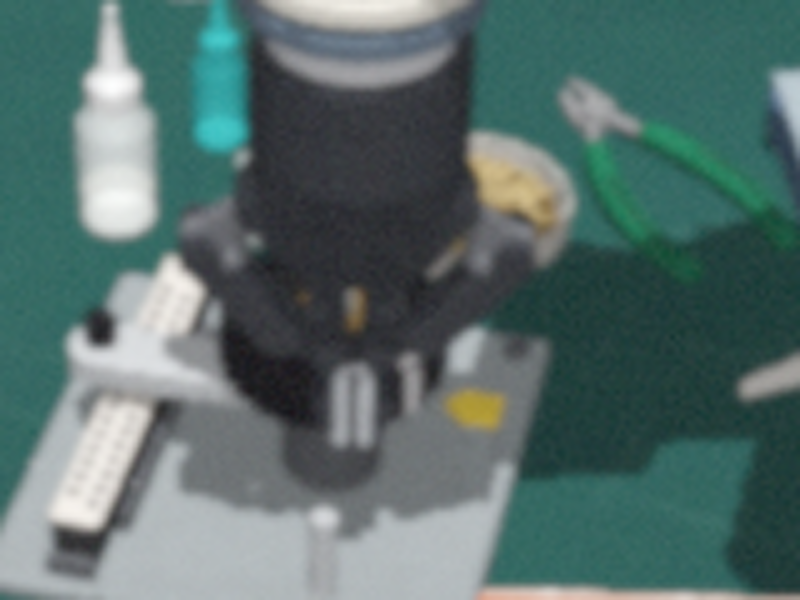

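View pics/e7t.png

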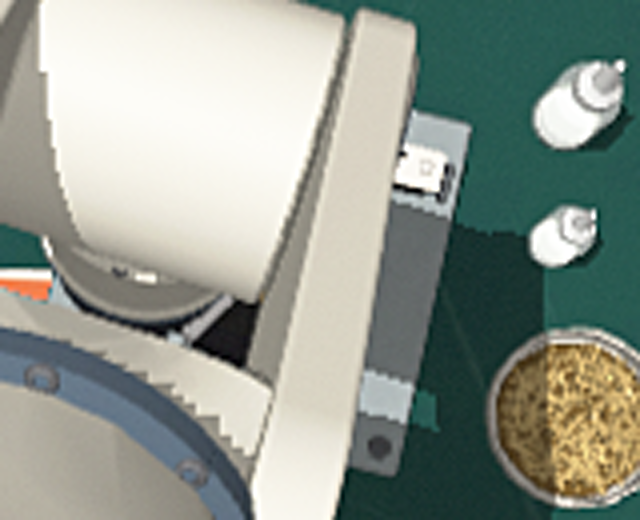

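```bash
python3 - <<'E'
from ang import *
u,v=(335+.5)/5-.5+280,(291+.5)/5-.5+170
c=onz("side",u,v,.094)
for x,y in((308,241),(408,358),(410,365)):
    p=ang(x,y);d=(p-c)[:2];a=np.degrees(np.arctan2(d[1],d[0]));print(np.hypot(*d),a,np.radians((a-167.4)%360))
# top crop, line piece (188,338)-(232,300)
f=lambda x,y:((x+.5)/4-.5+290,(y+.5)/4-.5+190)
p1=onz("top",*f(188,338),.086);p2=onz("top",*f(232,300),.086);print(p1,p2)
E
```

```text
0.041838631157025505 -74.8393765984354 2.0553106075583867
0.03955364637273148 133.80896141726615 5.696911084746431
0.04295454595044166 130.84550721034012 5.645189051603494
[ 0.46667542 -0.16780166  0.086     ] [ 0.48481852 -0.1878742   0.086     ]
```

Emit:
move_arm:
  plan:
    - {"claw":0,"slide":[-0.005,0,0],"yaw":0}
    - {"claw":0,"slide":[-0.005,0,0],"yaw":0}
    - {"claw":0,"slide":[-0.005,0.001,0],"yaw":0}
    - {"claw":0,"slide":[-0.0045,0.0015,0],"yaw":0}
    - {"claw":0,"slide":[-0.004,0.0015,0],"yaw":0}
    - {"claw":0,"slide":[-0.001,-0.004,0],"yaw":0}
    - {"claw":0,"slide":[-0.003,-0.006,0],"yaw":0}
    - {"claw":0,"slide":[-0.01,-0.01,0],"yaw":0}
    - {"claw":0,"slide":[-0.03,0,-0.02],"yaw":0}
    - {"claw":0,"slide":[-0.03,0,-0.02],"yaw":0}

```text
clock: 18.6
tcp_pos: [0.394, -0.1267, 0.114]
eef_rot: [[1.0, -0.001, -0.002], [-0.001, -1.0, 0.001], [-0.002, -0.001, -1.0]]
wrist_force: [0.8, 0.2, 0.3]
grip_width: -0.0001
```

```bash
python3 look.py e8
```

```text
18.6 [ 0.394  -0.1267  0.114 ] [0.84 0.17 0.32]
```

View pics/e8.png

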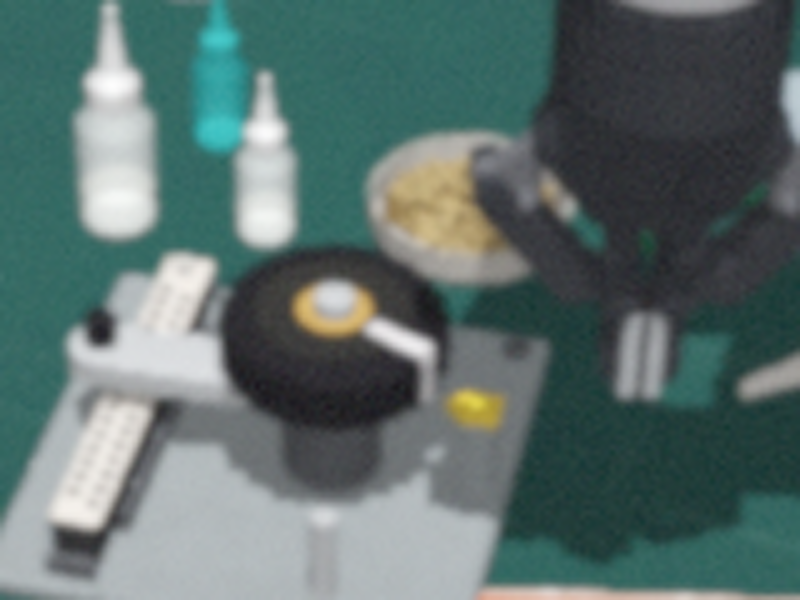

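```bash
python3 - <<'E'
from ang import *
u,v=(335+.5)/5-.5+280,(291+.5)/5-.5+170
c0=onz("side",u,v,.094)
# ring-top centre via proj of C top estimates
for c in (c0,np.array([.4985,-.1975,0])):
  for x,y in((434,350),(430,356),(438,345)):
    p=ang(x,y);d=(p-c)[:2];a=np.degrees(np.arctan2(d[1],d[0]));print(np.hypot(*d),a,np.radians((a-167.4)%360)+6.283)
E
```

```text
0.043933149328874634 147.36497060685664 12.216508078535394
0.04468755153499504 142.56282187626317 12.13269477201607
0.04375890615803013 151.65170696268905 12.291325742109612
0.04185517144686668 146.6941246962564 12.20479960862188
0.042660178601697483 141.67296307803608 12.117163806109168
0.041648582893509284 151.19340416090245 12.283326849247322
```

Emit:
move_arm:
  plan:
    - {"claw":0,"slide":[0,0.02,0.013],"yaw":0}
    - {"claw":0,"slide":[0,0.02,0.013],"yaw":0}
    - {"claw":0,"slide":[0,0.013,0.014],"yaw":0}
    - {"claw":0,"slide":[0.015,0,0],"yaw":0}
    - {"claw":0,"slide":[0.015,0,0],"yaw":0}
    - {"claw":0,"slide":[0.014,0,0],"yaw":0}
    - {"claw":0,"slide":[0.003,0,0],"yaw":0}
    - {"claw":0,"slide":[0.0025,0,0],"yaw":0}
    - {"claw":0,"slide":[0.001,0,0],"yaw":0}
    - {"claw":0,"slide":[0.001,0,0],"yaw":0}

```text
clock: 19.65
tcp_pos: [0.4463, -0.1804, 0.0742]
eef_rot: [[1.0, -0.002, -0.002], [-0.002, -1.0, 0.001], [-0.002, -0.001, -1.0]]
wrist_force: [-4.3, 2.4, 2.9]
grip_width: -0.0
```

Emit:
move_arm:
  plan:
    - {"claw":0,"slide":[0.0005,0.004,0],"yaw":0}
    - {"claw":0,"slide":[0,0.004,0],"yaw":0}
    - {"claw":0,"slide":[0,0.004,0],"yaw":0}
    - {"claw":0,"slide":[0,0.004,0],"yaw":0}
    - {"claw":0,"slide":[0,0.004,0],"yaw":0}
    - {"claw":0,"slide":[-0.004,0,0],"yaw":0}
    - {"claw":0,"slide":[-0.02,0,0],"yaw":0}
    - {"claw":0,"slide":[-0.025,0,-0.02],"yaw":0}
    - {"claw":0,"slide":[0,0.02,-0.02],"yaw":0}
    - {"claw":0,"slide":[0,0,0],"yaw":0}

```text
clock: 20.65
tcp_pos: [0.4004, -0.2233, 0.1167]
eef_rot: [[1.0, -0.003, 0.005], [-0.003, -1.0, -0.003], [0.005, 0.003, -1.0]]
wrist_force: [1.0, 0.4, 0.1]
grip_width: 0.0001
```

```bash
python3 look.py e9
```

```text
20.65 [ 0.4004 -0.2233  0.1167] [1.05 0.42 0.13]
```

View pics/e9.png

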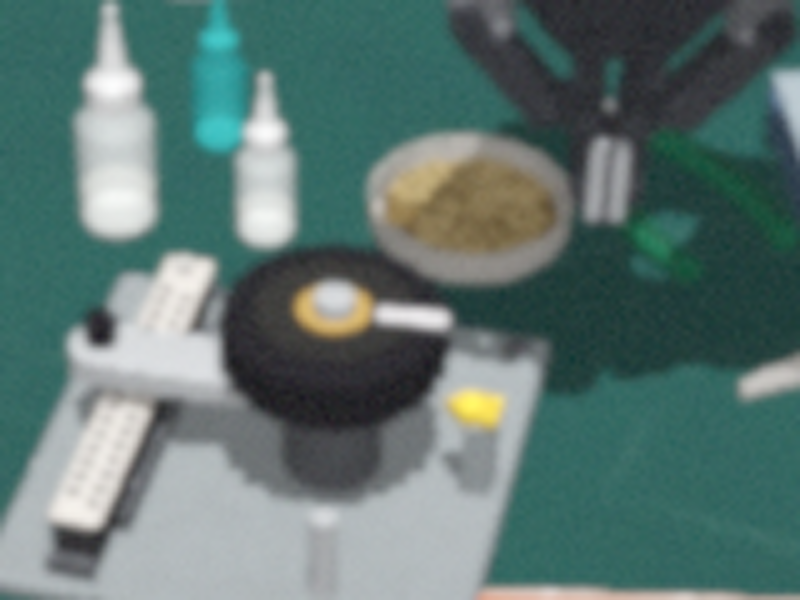

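```bash
python3 - <<'E'
from ang import *
u,v=(335+.5)/5-.5+280,(291+.5)/5-.5+170
c0=onz("side",u,v,.094)
for c in (c0,np.array([.4995,-.1975,0])):
  for x,y in((451,318),(451,323),):
    p=ang(x,y);d=(p-c)[:2];a=np.degrees(np.arctan2(d[1],d[0]));print(np.hypot(*d),a,12.566+np.radians((a-167.4+180)%360-180))
# pointer from side, tip crop (447,403)
u,v=(447+.5)/5-.5+280,(403+.5)/5-.5+170
d=(onz("side",u,v,.052)-c0)[:2]; print(d,np.degrees(np.arctan2(d[1],d[0])))
t=get_image("top"); cv2.imwrite("pics/e9t.png",cv2.resize(t[190:320,290:450],None,fx=4,fy=4,interpolation=cv2.INTER_CUBIC))
E
```

```text
0.04386041333399403 173.55798967178424 12.67347719507644
0.04423703877192726 169.76725148628176 12.607316332658346
0.04277470659411695 174.34957849523943 12.68729302636772
0.043113672033789324 170.4551410640953 12.619322270681346
[-0.04323773  0.01443029] 161.54393174678665
```

View pics/e9t.png

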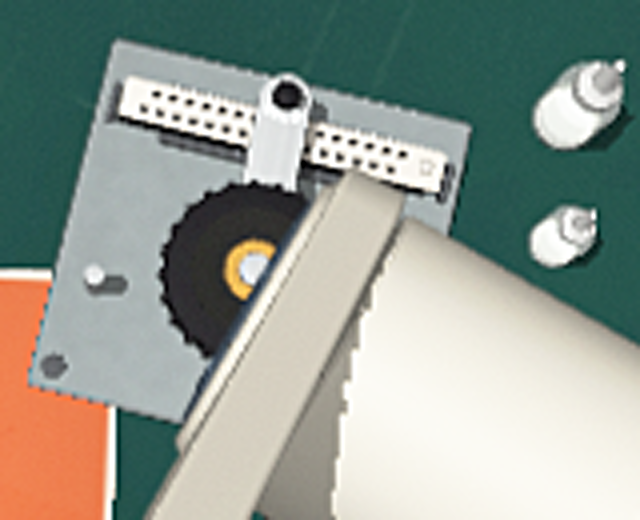

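Emit:
move_arm:
  plan:
    - {"claw":0,"slide":[0.03,0.004,0],"yaw":0}
    - {"claw":0,"slide":[0.04,0.004,0],"yaw":0}
    - {"claw":0,"slide":[0.04,0.004,0],"yaw":0}
    - {"claw":0,"slide":[0.04,0.004,0],"yaw":0}
    - {"claw":0,"slide":[0.033,0.004,0],"yaw":0}
    - {"claw":0,"slide":[0,0,0],"yaw":0.095}
    - {"claw":0,"slide":[0,0,0.01],"yaw":0.095}
    - {"claw":0,"slide":[0,0,0.02],"yaw":0}
    - {"claw":0,"slide":[0,0,0.02],"yaw":0}
    - {"claw":0,"slide":[0,0,0.008],"yaw":0}

```text
clock: 21.75
tcp_pos: [0.5802, -0.2399, 0.0531]
eef_rot: [[0.982, -0.19, -0.004], [-0.19, -0.982, 0.002], [-0.004, -0.001, -1.0]]
wrist_force: [-0.1, 1.2, -0.9]
grip_width: -0.0
```

```bash
python3 look.py f1
```

```text
21.75 [ 0.5802 -0.2399  0.0531] [-0.05  1.16 -0.9 ]
```

View pics/f1.png

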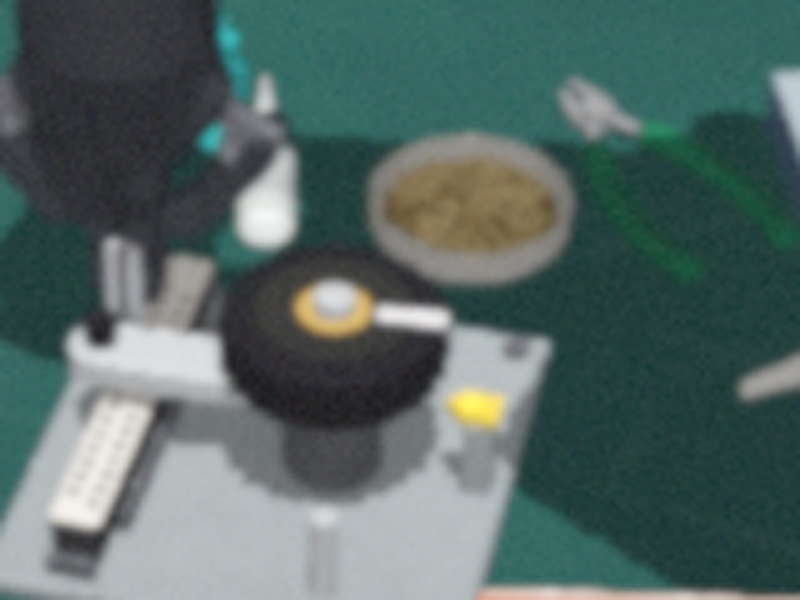

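Emit:
move_arm:
  plan:
    - {"claw":0,"slide":[0.002,0,-0.005],"yaw":0}
    - {"claw":0,"slide":[0.002,-0.002,0],"yaw":0}
    - {"claw":0,"slide":[0,-0.003,0],"yaw":0}
    - {"claw":0,"slide":[0,-0.003,0],"yaw":0}
    - {"claw":0,"slide":[0.001,-0.005,0],"yaw":-0.05}
    - {"claw":0,"slide":[0.001,-0.005,0],"yaw":-0.05}
    - {"claw":0,"slide":[0.0015,-0.0075,0],"yaw":-0.08}
    - {"claw":0,"slide":[0.0013,-0.0093,0],"yaw":-0.1}
    - {"claw":0,"slide":[0.0013,-0.0093,0],"yaw":-0.1}
    - {"claw":0,"slide":[0.0013,-0.0093,0],"yaw":-0.1}

```text
clock: 22.8
tcp_pos: [0.5948, -0.1889, 0.0618]
eef_rot: [[0.958, 0.288, 0.001], [0.288, -0.958, -0.0], [0.001, 0.001, -1.0]]
wrist_force: [1.0, -0.3, 0.0]
grip_width: -0.0002
```

```bash
python3 look.py f2
```

```text
22.8 [ 0.5948 -0.1889  0.0618] [ 0.96 -0.31  0.02]
```

View pics/f2.png

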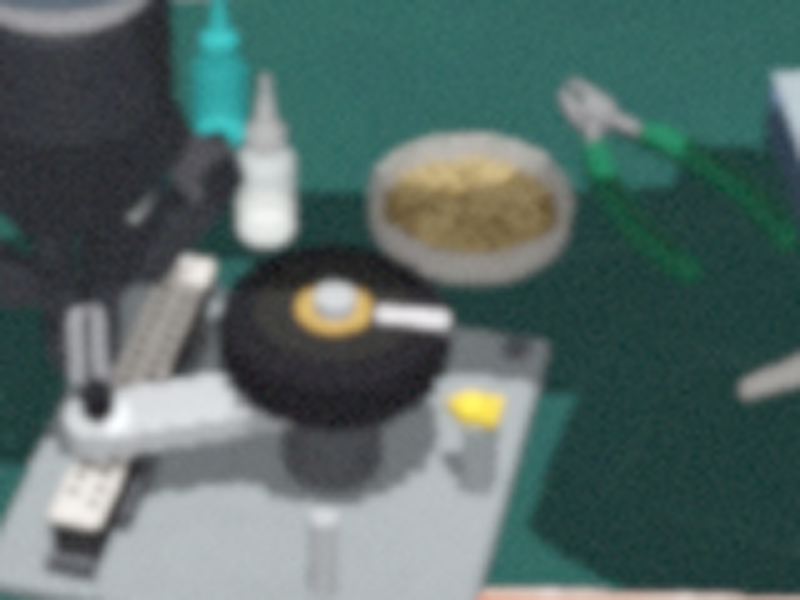

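Emit:
move_arm:
  plan:
    - {"claw":0,"slide":[0.0013,-0.0093,0.002],"yaw":-0.1}
    - {"claw":0,"slide":[0.0013,-0.0093,0.001],"yaw":-0.1}
    - {"claw":0,"slide":[0.0013,-0.0093,0],"yaw":-0.1}
    - {"claw":0,"slide":[0.0013,-0.0093,0],"yaw":-0.1}
    - {"claw":0,"slide":[0.0013,-0.0093,0],"yaw":-0.1}
    - {"claw":0,"slide":[0.0013,-0.0093,0],"yaw":-0.1}
    - {"claw":0,"slide":[0.0013,-0.0093,0],"yaw":-0.1}
    - {"claw":0,"slide":[0.0013,-0.0093,0],"yaw":-0.1}
    - {"claw":0,"slide":[0,0,0],"yaw":0}
    - {"claw":0,"slide":[0,0.005,0],"yaw":0}

```text
clock: 23.85
tcp_pos: [0.5638, -0.1274, 0.0586]
eef_rot: [[0.467, 0.884, -0.0], [0.884, -0.467, -0.0], [-0.0, -0.0, -1.0]]
wrist_force: [-0.4, -0.4, 0.8]
grip_width: 0.0004
```

```bash
python3 look.py f3
```

```text
23.85 [ 0.5638 -0.1274  0.0586] [-0.38 -0.36  0.75]
```

View pics/f3.png

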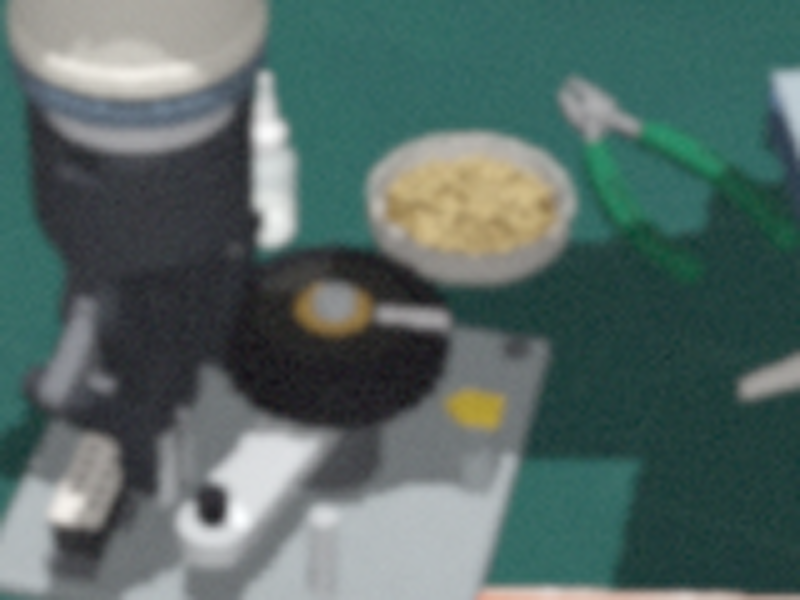

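Emit:
move_arm:
  plan:
    - {"claw":0,"slide":[0,0.004,0],"yaw":0}
    - {"claw":0,"slide":[0,0,-0.02],"yaw":0}
    - {"claw":0,"slide":[0,0,-0.03],"yaw":0}
    - {"claw":0,"slide":[0,0,-0.03],"yaw":0}
    - {"claw":0,"slide":[-0.02,-0.03,-0.03],"yaw":0}
    - {"claw":0,"slide":[-0.02,-0.04,-0.02],"yaw":0}
    - {"claw":0,"slide":[-0.02,-0.04,0],"yaw":0}
    - {"claw":0,"slide":[-0.02,-0.04,0],"yaw":0}
    - {"claw":0,"slide":[0,-0.04,0],"yaw":0}
    - {"claw":0,"slide":[0,-0.03,0],"yaw":0}

```text
clock: 24.9
tcp_pos: [0.3333, -0.0978, 0.1882]
eef_rot: [[0.467, 0.884, -0.0], [0.884, -0.467, 0.0], [-0.0, -0.0, -1.0]]
wrist_force: [1.1, 0.3, 0.2]
grip_width: -0.0001
```

```bash
python3 look.py f4; python3 - <<'E'
from h import *
t=get_image("top"); cv2.imwrite("pics/f4t.png",t)
E
```

```text
24.9 [ 0.3333 -0.0978  0.1882] [1.11 0.33 0.16]
```

View pics/f4.png

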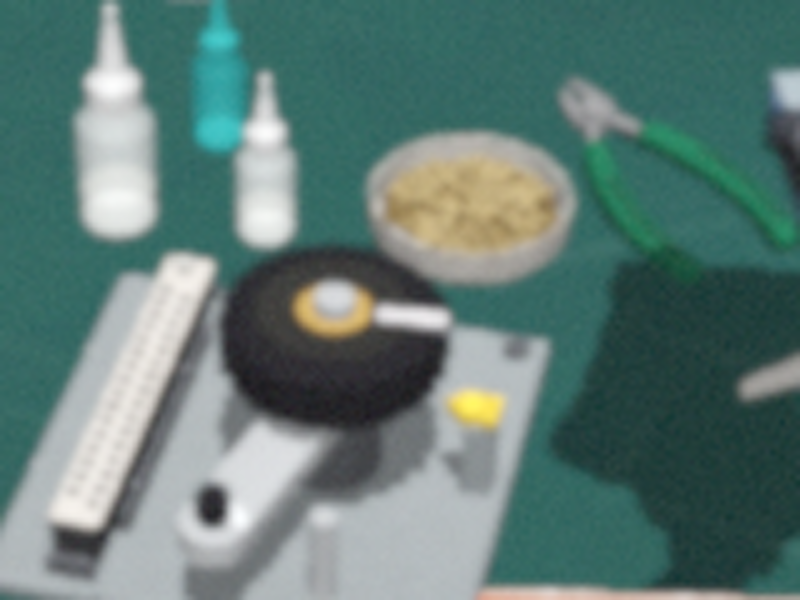

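View pics/f4t.png

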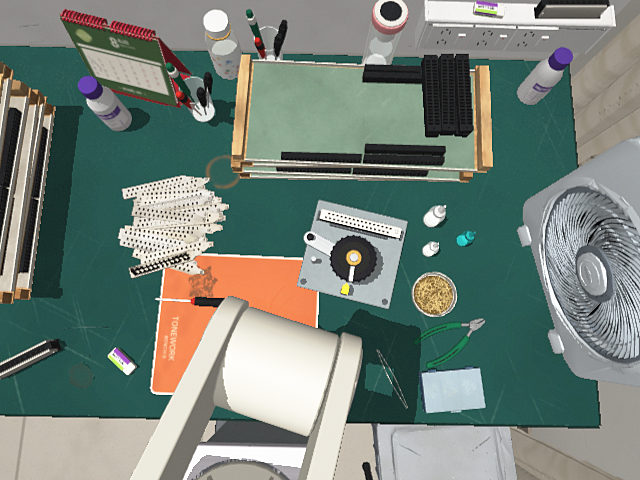

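```bash
python3 - <<'E'
from h import *
t=cv2.imread("pics/f4t.png");cv2.imwrite("pics/f5.png",cv2.resize(t[190:320,290:480],None,fx=4,fy=4,interpolation=cv2.INTER_CUBIC))
t0=cv2.imread("pics/top0.png")
d=cv2.absdiff(t,t0).max(2)
for n,(a,b,c,e) in dict(tin=(270,318,410,460),drop=(235,262,420,442),comb=(200,245,315,345),screw=(290,312,150,205)).items(): print(n,(d[a:b,c:e]>60).sum())
E
```

```text
tin 0
drop 0
comb 17
screw 0
```

View pics/f5.png

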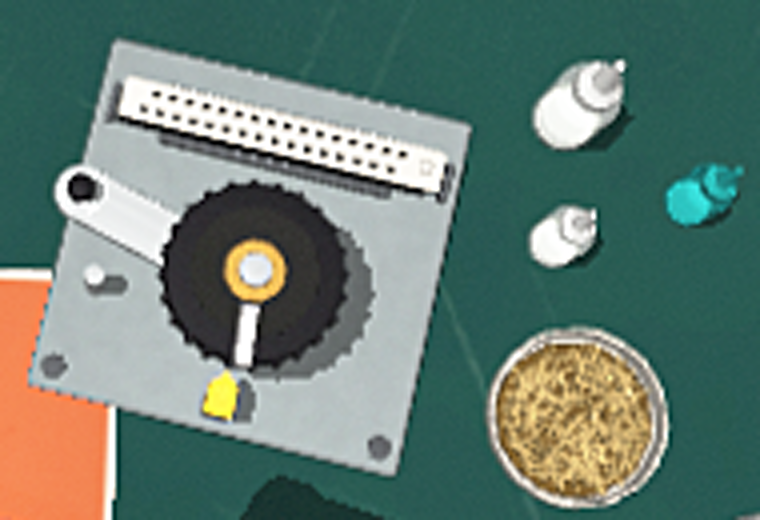

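```bash
python3 - <<'E'
from h import *
f=lambda x,y:((x+.5)/4-.5+290,(y+.5)/4-.5+190)
for c in ((.4985,-.1982),(.4982,-.1972)):
  for x,y,z in((244,366,.086),(249,306,.086),(81,187,.068)):
    d=onz("top",*f(x,y),z)[:2]-c; a=np.degrees(np.arctan2(d[1],d[0])); print(np.hypot(*d).round(4),a.round(1),np.radians(a-167.4),np.radians(a+12.6))
E
```

```text
0.0443 174.2 0.11900858200418973 3.260601235593983
0.0165 171.5 0.07161443418632495 3.213207087776118
0.0916 63.1 -1.8198155556939186 1.3217770978958745
0.0439 175.5 0.14096546385882186 3.282558117448615
0.016 174.9 0.13052636881030152 3.2721190224000947
0.0909 62.7 -1.827733329837023 1.31385932375277
```

```bash
python3 -c "
from cell import *
print(finish_job())"
```

```text
the job is handed in; nothing more can be done
None
```

I turned the ring counter-clockwise until its white line came to the yellow pointer for the second time. I then pushed the strap clear of the comb by its knob, and handed the job in at about 25 s of the 67 s allowed. I used shut fingers throughout, and nothing was gripped.

Last checks, from the camera images and the force readings:
- **Ring:** it reads about 12.69 rad from above, and 12.61–12.69 rad from the side. The target is 12.57 ± 0.35, so it sits about 0.1 rad (7°) past exact alignment. My first stop measured about 12.21 rad, just short of the band, so I turned it a little further with one more short push.
- **Strap:** it reads about 1.32 rad, clear of the comb (it needed to pass 1.0).
- **Comb:** it looks to be still in its nest. The before/after comparison showed 17 changed pixels in that region, probably where the strap used to cover it, but I did not measure the comb's position.
- **Tin, dropper bottle and screwdriver:** the before/after comparison showed no change. The arm hid part of the screwdriver's handle in the last picture.
- **Force:** the highest reading was about 17 N while locating the ring, and 12 N or less at the end of each rolling move. Force was only read at the end of each move, so short peaks could have been missed.

The two cameras disagreed by up to about 5 mm on the ring's centre, so I settled it by touching the rim.

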